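# Slide the wax skillet along the craft hotplate to the free ring

### The job

Slide the small cast-iron skillet along the hotplate, under the tool bridge, onto whichever of the two rings beyond is free, and on until its short lug has pushed the sprung pan-sensing bar at that end home, but gently, without shoving back the clamped carriage that the bar sits on; leave it standing there. Keep the skillet flat on the hotplate all the way, never lifted or tipped, and leave the saucepan, the tools on the bridge and everything else as they are.

Things in the scene. Friction and masses are not known exactly. Their poses are not given: they have to be found in the camera images.
- hotplate: fixed flat aluminium hotplate, 340 mm (x) by 680 mm (y: -300 to +380), top face 30 mm above its origin on the table top. A ring is printed at its (0, -200) mm and two more at (-80, 200) and (80, 200). A bridge crosses it at y = 0 (see bridge). At its +y end stands the sprung pan-sensing bar on its clamped carriage
- bridge (a point): centre of the underside of the fixed tool bridge across the hotplate: board 60 mm along y, 328 mm along x, underside 75 mm above the plate, top 87 mm; legs 12 mm thick centred 158 mm to either side in x. The skillet, with handle and lug along y, passes under it; the gripper does not
- bar (a joint): travel in m of the pan-sensing bar, towards the hotplate's +y: 0 at rest, 0.012 fully home; weak spring (1.2 N), the skillet's friction keeps it in. Steel bar 300 mm along x across both far rings, top 46 mm above the plate; its place is not measured: at rest its face is 85 to 105 mm beyond the far rings' centres.
- carriage (a joint): slip in m, towards the hotplate's +y, of the black carriage (320 mm long, 20 mm deep) that carries the bar and is clamped to the plate: 0 where it was clamped. Once the bar is home, about 18 N of push makes the clamp slip
- ring_front (a point): centre, on the plate's face, of the printed ring (140 mm outer diameter, flat) beyond the bridge nearer the robot, at the hotplate's x = -80, y = 200 mm. The saucepan stands on this ring or on ring_back; the other one is free
- ring_back (a point): centre, on the plate's face, of the identical ring beyond the bridge farther from the robot, at the hotplate's x = 80, y = 200 mm
- skillet: dark cast-iron skillet, 0.7 kg; bowl 120 mm across the rim, 104 at the foot, 42 high. Origin: centre of its underside. Handle towards its -y: 18 mm wide, 12 thick, from 56 to 176 mm out, mid height 36 mm. Lug towards its +y: 20 wide, 12 thick, out to 105 mm, mid height 36 mm. Starts on the ring at the hotplate's -y, lug towards the bridge
- saucepan: plain steel saucepan, 92 mm across, 80 mm high, two small wire ears out to 63 mm along its y; stands on one of the two rings beyond the bridge; origin at the centre of its underside; leave alone
- brush: brush 190 mm long lying on the bridge; leave alone
- palette_knife: palette knife 190 mm long lying on the bridge; leave alone
- paint_tall: paint bottle, 62 mm across, 170 mm high, on the table behind the hotplate; origin at the centre of its underside; leave alone
- paint_jar: paint jar, 72 mm across, 100 mm high, behind the hotplate; origin at the centre of its underside; leave alone
- dish: small bowl, 90 mm across, 35 mm high, in front of the hotplate; origin at the centre of its underside; leave alone
- glue: glue bottle, 44 mm across, 120 mm high, in front of the hotplate; origin at the centre of its underside; leave alone

How it is judged:
By the outcome, as a careful person would: the job done as asked, in the order asked, and still so for the second after the job is handed in, with the robot touching nothing.
It also fails if it takes over 54 s, if anything falls off the work surface, if the arm or the gripper's body presses on something with over 40 N, if the wrist force passes 120 N, or if a joint passes its speed limit or range.

### The arm

A 6-joint arm with a two-finger parallel gripper is mounted at the origin on the work surface. World frame = base frame: x ahead of the robot, y to its left, z up, the work surface at z = 0. Lengths are in m, angles in rad, forces in N, time in s.
With the tool pointing down it reaches from about 0.425 to 0.95 m from the base axis. Payload 3.5 kg.
Tool frame: the origin (TCP) lies midway between the tips of the shut fingers; the grasp point (between the pads) lies 19 mm behind it; z points along the fingers, y is the line along which they close (so a half turn about z gives the same grasp; the last joint's range is limited). The gripper opens to 85 mm and grips with 20 to 120 N. Pads are 22 mm wide; open, the fingers measure 114 mm over their backs; the gripper's body (76 mm by 85 mm) begins 54 mm behind the grasp point. The pads swing forward as they close: fully open they stand 13 mm farther back than shut.
Start: joints at [1.042, 0.286, 1.577, -0, 1.279, -0.15], TCP at [0.25, 0.627, 0.231] pointing down, gripper open.
Joint ranges: [-2.77, 2.77], [-0.9, 2.22], [0.21, 2.48], [-1.53, 4.67], [0.24, 2.81], [-2.84, 2.84]. Speed limits (rad/s): [2.79, 2.79, 3.14, 3.14, 3.14, 3.14].

### API

Orientations are given as a unit quaternion [x, y, z, w].
In Python, from plant import ctrl gives the robot as it stands.
- The arm moves only by the tool move_arm, never from a script. Its argument "plan" is a list of rows, each an object of numbers: "x", "y", "z": the shift along the tool's x, y, z in m; "yaw": the turn about the tool's z in rad; "fingers": the closure, from 0 (fully open) to 1 (shut). In form: [{"x": .., "y": .., "z": .., "yaw": .., "fingers": ..}, ...]. A call has 1 to 5 rows; each row is the pose to reach, as a shift and turn from the pose commanded when the call began, along the tool's axes at that moment; what a row does not reach only later rows make up. A row lasts 1/10 s, in which the tool goes at most 50 mm and 8.59 degrees, less where a joint would pass 70% of its speed; a pose out of reach is approached as far as the arm can. A call with a gripper value outside its range is refused whole. The fingers move at their own pace and stop on an object; "force" is the grip in N (left out, the last holds). Time passes only in rows, so rows that repeat a pose let the fingers close. It gives the time, the measured TCP pose, the force, the opening and the grip force at its end, in the units of the state.
- ctrl.get_state(): the state, without advancing time (a new reading comes with each control period).
- ctrl.read_camera(name): name is "scene" or "top" or "wrist"; returns the picture (480x640x3 uint8, red, green, blue); there is no depth.
- ctrl.camera_model(name): a dict with "intrinsics" (3x3 intrinsics, pixels), "distortion" ([k1, k2, p1, p2, k3] as OpenCV has them; the pictures are not rectified), "cam_to_world" (4x4, takes a point from camera to world coordinates); the wrist camera has in their place "tool_from_camera" (4x4, takes a point from camera to tool coordinates, whose origin is the TCP and whose axes are the flange's). Camera axes: x right, y up, looking along -z (the intrinsics and any distortion apply to the point x, -y, -z); pixel columns grow to the right and rows downward; lengths in m; the calibration is good to about 2 mm. A picture is of the moment at which its call begins: read the wrist's pose just before it. camera_model takes no time and is no camera call.
- ctrl.sign_off(): hands the job in; it is judged then, once.
The state is a dict: "time": time; "qpos": joint angles; "dq": joint speeds; "joint_efforts": joint torques, N m; "eef_pos": TCP position; "tcp_rot": TCP orientation; "contact_force": force on the tool from outside, world axes, zero at the start; "wrist_torque": the same for the moment, N m; "opening": opening from 0.0 (shut) to 1.0 (fully open); "finger_force": force on a finger pad.
Only numpy, scipy, OpenCV 4.12 (cv2) and the standard library are available. Lean on these libraries where they do the work, as an engineer would, in place of code of your own. Each camera call takes 0.05 s, during which the arm holds its last target. There are 200 camera calls.

## Working session

There is one attempt and no reset: what is moved stays moved. The work goes in short steps, Python scripts to look and compute and a tool call to move; the robot and the scene stay as the last step left them, time stands still between calls to the robot, and variables do not carry over. Pictures are saved under pics/ and viewed, at most 10 in all, crops included, and the job is handed in when it is done.

Besides the shell and the picture viewer there is one more tool, called as name(argument=value, ...), one argument or row to a line, values as JSON. move_arm: Moves the arm, as the interface text tells. Its arguments: {"type":"object","properties":{"plan":{"type":"array"},"force":{"type":"number"}},"required":["plan"]}

```bash
mkdir -p pics; ls; python3 - <<'E'
from plant import ctrl
import cv2, numpy as np
s=ctrl.get_state(); print({k:np.round(v,4).tolist() for k,v in s.items()})
for n in ("scene","top"):
    im=ctrl.read_camera(n); cv2.imwrite(f"pics/{n}0.png",im[:,:,::-1]); m=ctrl.camera_model(n)
    print(n,{k:np.round(v,4).tolist() for k,v in m.items()})
print({k:np.round(v,4).tolist() for k,v in ctrl.camera_model("wrist").items()})
E
```

```text
pics
{'time': 0.0, 'qpos': [1.042, 0.2872, 1.5782, -0.0, 1.2786, -0.15], 'dq': [0.0006, -0.0022, -0.001, 0.0019, -0.0004, 0.0003], 'joint_efforts': [-0.0018, -40.5997, -29.2618, -0.0002, 0.006, 0.0], 'eef_pos': [0.2493, 0.6266, 0.2299], 'tcp_rot': [0.1883, 0.9821, -0.0011, -0.0004], 'contact_force': [0.6582, -1.0057, 0.3707], 'wrist_torque': [-0.0103, -0.0289, 0.0227], 'finger_force': 0.0, 'opening': 0.9974}
scene {'intrinsics': [[457.3302, 0.0, 326.5146], [0.0, 457.3302, 238.4601], [0.0, 0.0, 1.0]], 'distortion': [-0.0215, 0.0, 0.0, 0.0, 0.0], 'cam_to_world': [[-0.4315, -0.5262, 0.7328, 1.3215], [0.902, -0.2383, 0.36, 0.4682], [-0.0148, 0.8163, 0.5775, 0.7534], [0.0, 0.0, 0.0, 1.0]]}
top {'intrinsics': [[467.7957, 0.0, 313.6761], [0.0, 467.7957, 231.893], [0.0, 0.0, 1.0]], 'distortion': [-0.1223, 0.0, 0.0, 0.0, 0.0], 'cam_to_world': [[-0.0741, 0.977, -0.1999, 0.3362], [-0.9972, -0.0714, 0.0203, 0.0584], [0.0055, 0.2008, 0.9796, 1.1105], [0.0, 0.0, 0.0, 1.0]]}
{'intrinsics': [[395.9851, 0.0, 318.9493], [0.0, 395.9851, 241.4748], [0.0, 0.0, 1.0]], 'distortion': [-0.0193, 0.0, 0.0, 0.0, 0.0], 'tool_from_camera': [[0.0003, 0.9558, 0.2941, 0.0754], [1.0, -0.0001, -0.0005, -0.0001], [-0.0004, 0.2941, -0.9558, -0.1416], [0.0, 0.0, 0.0, 1.0]]}
```

View pics/scene0.png

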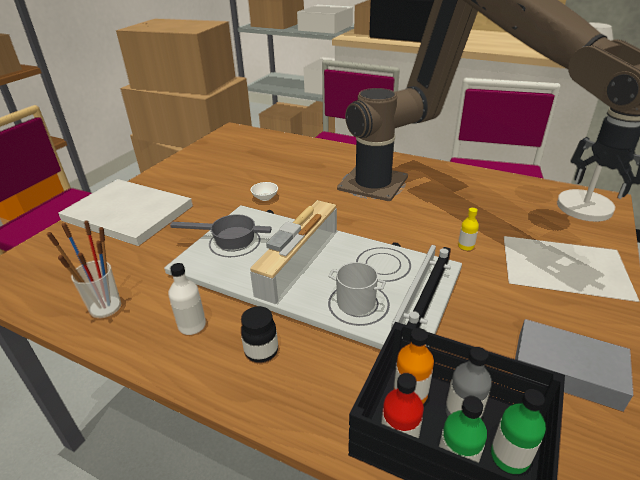

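View pics/top0.png

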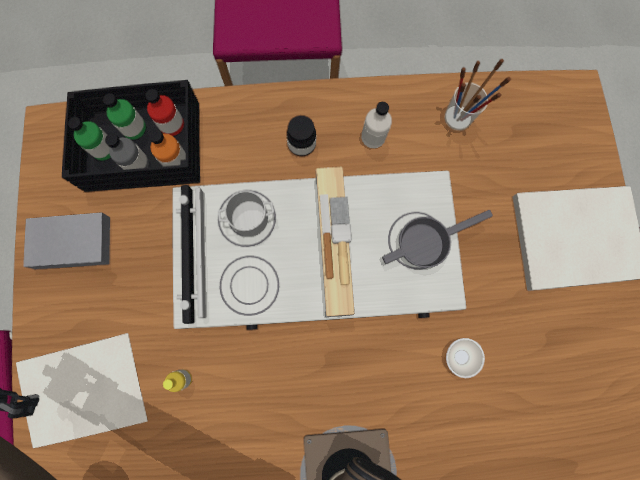

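The top view shows the saucepan on ring_back (247,215), so ring_front (249,285) is free. The skillet is at (424,242) and turned about 20°: its handle tip is at (490,215) and its lug tip at (385,262). The bar and carriage are at the left, around columns 183–203.

```bash
cat > h.py <<'E'
import cv2, numpy as np
from plant import ctrl
from scipy.spatial.transform import Rotation as R
def cast(name,px,z):
    m=ctrl.camera_model(name); K=np.array(m["intrinsics"]);D=np.array(m["distortion"]);T=np.array(m["cam_to_world"]) if "cam_to_world" in m else None
    if T is None:
        s=ctrl.get_state(); W=np.eye(4); W[:3,:3]=R.from_quat(s["tcp_rot"]).as_matrix(); W[:3,3]=s["eef_pos"]; T=W@np.array(m["tool_from_camera"])
    u=cv2.undistortPoints(np.array(px,float).reshape(-1,1,2),K,D).reshape(-1,2)
    d=np.c_[u[:,0],-u[:,1],-np.ones(len(u))]@T[:3,:3].T
    return T[:3,3]+d*((z-T[2,3])/d[:,2])[:,None]
def big(mask):
    n,l,st,_=cv2.connectedComponentsWithStats(mask.astype(np.uint8)); i=1+np.argmax(st[1:,4]); return l==i
def pts(mask): 
    v,u=np.nonzero(mask); return np.c_[u,v]
E
python3 - <<'E'
from h import *
im=cv2.imread("pics/top0.png"); hsv=cv2.cvtColor(im,cv2.COLOR_BGR2HSV)
roi=np.zeros(im.shape[:2],bool); roi[165:335,165:475]=1
pl=(hsv[...,1]<40)&(hsv[...,2]>150)&roi
pl[:, 305:360]=0
pl=pl&(cv2.morphologyEx(pl.astype(np.uint8),cv2.MORPH_OPEN,np.ones((5,5)))>0)
P=cast("top",pts(pl),0.03)[:,:2]
r=cv2.minAreaRect(P.astype(np.float32)); print("plate",r, np.round(cv2.boxPoints(r),4).tolist())
sk=big((hsv[...,2]<110)&(hsv[...,1]<90)&roi&(np.arange(640)[None]>365)&(np.arange(480)[:,None]<300)|((hsv[...,2]<110)&(hsv[...,1]<90)&(np.arange(640)[None]>365)&(np.arange(640)[None]<500)&(np.arange(480)[:,None]<300)&(np.arange(480)[:,None]>200)))
q=pts(sk);print("sk px",len(q),q.min(0),q.max(0))
S=cast("top",q,0.072)[:,:2]
bowl=cv2.morphologyEx(sk.astype(np.uint8),cv2.MORPH_OPEN,cv2.getStructuringElement(cv2.MORPH_ELLIPSE,(23,23)))
B=cast("top",pts(bowl),0.072)[:,:2]; print("bowl",cv2.minEnclosingCircle(B.astype(np.float32)),B.mean(0))
c=np.array(cv2.minEnclosingCircle(B.astype(np.float32))[0]); d=S-c;rr=np.hypot(*d.T)
for nm,sel in (("handle",(rr>75)&(d[:,1]<0)),("lug",(rr>70)&(d[:,1]>0))):
    m=d[sel]; print(nm,rr[sel].max(),np.degrees(np.arctan2(*m.mean(0)[::-1])))
out=im.copy(); out[pl]=(0,255,0); out[sk]=(0,0,255); out[bowl>0]=(255,0,0); cv2.imwrite("pics/m1.png",out[150:350,150:520].repeat(2,0).repeat(2,1))
# ring centres by ray: approximate pixel centres
print("ringF",cast("top",[[249.5,285]],0.03),"ringB",cast("top",[[247,218]],0.03))
E
```

```text
plate ((0.5208163261413574, 0.03355443477630615), (0.6774508357048035, 0.3388422131538391), 89.52857208251953) [[0.34860000014305115, -0.30379998683929443], [0.6873999834060669, -0.30660000443458557], [0.6930000185966492, 0.3709000051021576], [0.35420000553131104, 0.37369999289512634]]
sk px 2370 [382 210] [491 269]Traceback (most recent call last):
  File "<stdin>", line 13, in <module>
  File "h.py", line 8, in cast
    u=cv2.undistortPoints(np.array(px,float).reshape(-1,1,2),K,D).reshape(-1,2)
      ~~~~~~~~~~~~~~~~~~~^^^^^^^^^^^^^^^^^^^^^^^^^^^^^^^^^^^^^^^^
cv2.error: OpenCV(4.12.0) /io/opencv/modules/calib3d/src/undistort.dispatch.cpp:347: error: (-215:Assertion failed) CV_IS_MAT(_src) && CV_IS_MAT(_dst) && (_src->rows == 1 || _src->cols == 1) && (_dst->rows == 1 || _dst->cols == 1) && _src->cols + _src->rows - 1 == _dst->rows + _dst->cols - 1 && (CV_MAT_TYPE(_src->type) == CV_32FC2 || CV_MAT_TYPE(_src->type) == CV_64FC2) && (CV_MAT_TYPE(_dst->type) == CV_32FC2 || CV_MAT_TYPE(_dst->type) == CV_64FC2) in function 'cvUndistortPointsInternal'
```

```bash
cat > a.py <<'E'
from h import *
im=cv2.imread("pics/top0.png"); hsv=cv2.cvtColor(im,cv2.COLOR_BGR2HSV)
roi=np.zeros(im.shape[:2],bool); roi[203:300,368:500]=1
sk=big((hsv[...,2]<125)&(hsv[...,1]<90)&roi)
sk=cv2.morphologyEx(sk.astype(np.uint8),cv2.MORPH_CLOSE,np.ones((5,5)))
bowl=cv2.morphologyEx(sk,cv2.MORPH_OPEN,cv2.getStructuringElement(cv2.MORPH_ELLIPSE,(31,31)))
out=im.copy(); out[sk>0]=(0,0,255); out[bowl>0]=(255,0,0); cv2.imwrite("pics/m1.png",np.hstack([im[190:290,360:510],out[190:290,360:510]]).repeat(2,0).repeat(2,1))
S=cast("top",pts(sk),0.072)[:,:2]
B=cast("top",pts(bowl),0.072)[:,:2]; c,r=cv2.minEnclosingCircle(B.astype(np.float32)); print("bowl",c,r,B.mean(0))
d=S-np.array(c);rr=np.hypot(*d.T)
for nm,sel in (("handle",(rr>75)&(d[:,1]<0)),("lug",(rr>70)&(d[:,1]>0))):
    m=d[sel]; print(nm,rr[sel].max(),m[rr[sel].argmax()]+c,np.degrees(np.arctan2(*m.mean(0)[::-1])))
print("ringF",cast("top",[[249.5,285]],0.03),"ringB",cast("top",[[247,218]],0.03))
E
python3 a.py
```

```text
bowl (0.5015539526939392, -0.2087201178073883) 0.06648524850606918 [ 0.50363245 -0.20931239]Traceback (most recent call last):
  File "a.py", line 12, in <module>
    m=d[sel]; print(nm,rr[sel].max(),m[rr[sel].argmax()]+c,np.degrees(np.arctan2(*m.mean(0)[::-1])))
                       ~~~~~~~~~~~^^
    return umr_maximum(a, axis, None, out, keepdims, initial, where)
ValueError: zero-size array to reduction operation maximum which has no identity
```

View pics/m1.png

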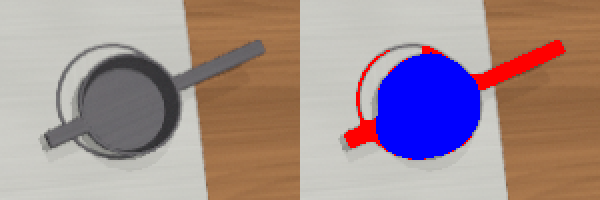

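```bash
sed -i 's/rr>75/rr>0.078/;s/rr>70/rr>0.078/' a.py; sed -i 's/^bowl=/k=cv2.getStructuringElement(cv2.MORPH_ELLIPSE,(9,9));/;s/k=cv2.getStructuringElement(cv2.MORPH_ELLIPSE,(9,9));/bowl=/' a.py; cat >> a.py <<'E'
# handle axis: line through handle pixels
h=S[(rr>0.08)&(d[:,1]<-0.03)]; vx,vy,x0,y0=cv2.fitLine(h.astype(np.float32),cv2.DIST_L2,0,.01,.01).ravel()
a=np.array([vx,vy])*np.sign(-vy); p=np.array([x0,y0]); t=(h-p)@a; tip=p+a*np.percentile(t,99.5)
print("axis to handle",a,np.degrees(np.arctan2(a[1],a[0])),"tip",tip,"centre by tip",tip-0.176*a,"bowl off axis",np.cross(a,np.array(c)-p), "width",4*np.std((h-p)@[-a[1],a[0]])*0.866)
# plate frame from two rings + grasp suggestion
E
python3 a.py 2>&1 | grep -v Warn
```

```text
print("axis to handle",a,np.degrees(np.arctan2(a[1],a[0])),"tip",tip,"centre by tip",tip-0.176*a,"bowl off axis",np.cross(a,np.array(c)-p), "width",4*np.std((h-p)@[-a[1],a[0]])*0.866)
bowl (0.5015539526939392, -0.2087201178073883) 0.06648524850606918 [ 0.50363245 -0.20931239]
handle 0.1812574606889474 [ 0.56766551 -0.37749076] -69.40981556444162
lug 0.0998219649347319 [ 0.47704731 -0.11195313] 90.92271819456991
ringF [[0.44245983 0.19321033 0.03      ]] ringB [[0.60176282 0.19153932 0.03      ]]
axis to handle [ 0.33181843 -0.9433433 ] -70.62082 tip [ 0.56421908 -0.37860819] centre by tip [ 0.50581904 -0.21257978] bowl off axis -0.002742731596361736 width 0.01802107230123804
```

```bash
cat > go.py <<'E'
# usage: go.py [x y z ang]...  chain of world targets (ang = direction of tool x, deg); prints shift from the current pose in tool axes
import sys; from h import *
s=ctrl.get_state(); M=R.from_quat(s["tcp_rot"]).as_matrix(); p=np.array(s["eef_pos"]); a=np.degrees(np.arctan2(M[1,0],M[0,0]))
print("t",round(s["time"],2),"tcp",p.round(4),"ang",a.round(2),"F",np.round(s["contact_force"],2),"open",round(s["opening"],3),"q",np.round(s["qpos"],2))
v=list(map(float,sys.argv[1:]))
for i in range(0,len(v),4):
    d=M.T@(np.array(v[i:i+3])-p); y=np.radians((a-v[i+3]+180)%360-180)
    print("x %.4f y %.4f z %.4f yaw %.4f"%(*d,y))
E
python3 go.py 0.50 0.10 0.23 109.4  0.555 -0.3525 0.2 109.4
```

```text
t 0.1 tcp [0.2493 0.6266 0.23  ] ang 158.3 F [ 0.09 -0.35  0.89] open 0.998 q [ 1.04  0.29  1.58  0.    1.28 -0.15]
x -0.4277 y -0.3966 z 0.0007 yaw 0.8534
x -0.6462 y -0.7966 z 0.0315 yaw 0.8534
```

move_arm(
  plan=[
    {"x": -0.428,"y": -0.397,"z": 0,"yaw": 0.853,"fingers": 0.4},
    {"x": -0.428,"y": -0.397,"z": 0,"yaw": 0.853,"fingers": 0.4},
    {"x": -0.428,"y": -0.397,"z": 0,"yaw": 0.853,"fingers": 0.4},
    {"x": -0.428,"y": -0.397,"z": 0,"yaw": 0.853,"fingers": 0.4},
    {"x": -0.428,"y": -0.397,"z": 0,"yaw": 0.853,"fingers": 0.4},
  ],
)

```text
time: 0.6
eef_pos: [0.3572, 0.3994, 0.2308]
tcp_rot: [0.537, 0.843, -0.0, -0.0]
contact_force: [0.3, -0.2, 0.4]
opening: 0.602
finger_force: 0.0
```

```bash
python3 go.py 0.50 0.10 0.23 109.4  0.555 -0.3525 0.2 109.4
```

```text
t 0.6 tcp [0.3572 0.3994 0.2308] ang 115.01 F [ 0.29 -0.19  0.43] open 0.602 q [ 0.65 -0.02  1.92 -0.    1.24  0.22]
x -0.3317 y 0.0029 z 0.0009 yaw 0.0978
x -0.7651 y -0.1385 z 0.0311 yaw 0.0978
```

move_arm(
  plan=[
    {"x": -0.332,"y": 0.003,"z": 0,"yaw": 0.098,"fingers": 0.4},
    {"x": -0.332,"y": 0.003,"z": 0,"yaw": 0.098,"fingers": 0.4},
    {"x": -0.332,"y": 0.003,"z": 0,"yaw": 0.098,"fingers": 0.4},
    {"x": -0.332,"y": 0.003,"z": 0,"yaw": 0.098,"fingers": 0.4},
    {"x": -0.332,"y": 0.003,"z": 0,"yaw": 0.098,"fingers": 0.4},
  ],
)

```text
time: 1.1
eef_pos: [0.4661, 0.1745, 0.231]
tcp_rot: [0.576, 0.818, -0.0, -0.0]
contact_force: [0.6, -0.4, 0.5]
opening: 0.599
finger_force: 0.0
```

```bash
python3 go.py 0.555 -0.3525 0.2 109.4
```

```text
t 1.1 tcp [0.4661 0.1745 0.231 ] ang 109.71 F [ 0.58 -0.41  0.5 ] open 0.599 q [ 0.15 -0.11  2.    0.    1.25 -0.19]
x -0.5261 y -0.0941 z 0.0310 yaw 0.0055
```

move_arm(
  plan=[
    {"x": -0.526,"y": -0.094,"z": 0,"yaw": 0.006},
    {"x": -0.526,"y": -0.094,"z": 0,"yaw": 0.006},
    {"x": -0.526,"y": -0.094,"z": 0,"yaw": 0.006},
    {"x": -0.526,"y": -0.094,"z": 0,"yaw": 0.006},
    {"x": -0.526,"y": -0.094,"z": 0,"yaw": 0.006},
  ],
)

```text
validation failed for argument at $.pl...
```

```bash
python3 go.py 0.555 -0.3525 0.2 109.4
```

```text
t 1.1 tcp [0.4661 0.1745 0.231 ] ang 109.71 F [ 0.58 -0.41  0.5 ] open 0.599 q [ 0.15 -0.11  2.    0.    1.25 -0.19]
x -0.5261 y -0.0941 z 0.0310 yaw 0.0055
```

Every row needs all the fields.

move_arm(
  plan=[
    {"x": -0.526,"y": -0.094,"z": 0,"yaw": 0.006,"fingers": 0.4},
    {"x": -0.526,"y": -0.094,"z": 0,"yaw": 0.006,"fingers": 0.4},
    {"x": -0.526,"y": -0.094,"z": 0,"yaw": 0.006,"fingers": 0.4},
    {"x": -0.526,"y": -0.094,"z": 0,"yaw": 0.006,"fingers": 0.4},
    {"x": -0.526,"y": -0.094,"z": 0,"yaw": 0.006,"fingers": 0.4},
  ],
)

```text
time: 1.6
eef_pos: [0.5072, -0.0721, 0.2311]
tcp_rot: [0.578, 0.816, 0.0, -0.0]
contact_force: [1.3, 0.5, -0.3]
opening: 0.601
finger_force: 0.0
```

```bash
python3 go.py 0.555 -0.3525 0.2 109.4
```

```text
t 1.6 tcp [ 0.5072 -0.0721  0.2311] ang 109.35 F [ 1.32  0.49 -0.31] open 0.601 q [-0.34 -0.08  1.97  0.    1.25 -0.68]
x -0.2804 y -0.0479 z 0.0310 yaw -0.0008
```

move_arm(
  plan=[
    {"x": -0.28,"y": -0.048,"z": 0.0,"yaw": 0,"fingers": 0.4},
    {"x": -0.28,"y": -0.048,"z": 0.0,"yaw": 0,"fingers": 0.4},
    {"x": -0.28,"y": -0.048,"z": 0.0,"yaw": 0,"fingers": 0.4},
    {"x": -0.28,"y": -0.048,"z": 0.0,"yaw": 0,"fingers": 0.4},
    {"x": -0.28,"y": -0.048,"z": 0.03,"yaw": 0,"fingers": 0.4},
  ],
)

```text
time: 2.1
eef_pos: [0.55, -0.3169, 0.2168]
tcp_rot: [0.578, 0.816, -0.0, 0.003]
contact_force: [1.5, 1.0, 0.2]
opening: 0.6
finger_force: 0.0
```

move_arm(
  plan=[
    {"x": -0.035,"y": -0.006,"z": 0.03,"yaw": 0,"fingers": 0.4},
    {"x": -0.035,"y": -0.006,"z": 0.03,"yaw": 0,"fingers": 0.4},
    {"x": -0.035,"y": -0.006,"z": 0.03,"yaw": 0,"fingers": 0.4},
  ],
)

```text
time: 2.4
eef_pos: [0.5539, -0.3486, 0.1822]
tcp_rot: [0.579, 0.816, 0.0, -0.002]
contact_force: [-1.1, 1.4, 0.7]
opening: 0.598
finger_force: 0.0
```

```bash
python3 go.py 0.555 -0.3525 0.12 109.4; python3 - <<'E'
from h import *
im=ctrl.read_camera("wrist"); cv2.imwrite("pics/w1.png",im[:,:,::-1])
E
```

```text
t 2.4 tcp [ 0.5539 -0.3486  0.1822] ang 109.28 F [-1.06  1.44  0.69] open 0.598 q [-0.72  0.29  1.67  0.    1.19 -1.05]
x -0.0043 y -0.0001 z 0.0622 yaw -0.0021
```

View pics/w1.png

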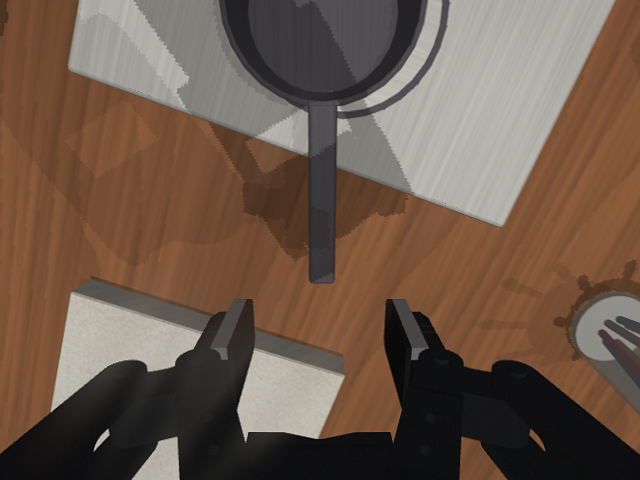

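The wrist view shows the handle vertical and centred at column 321, with its tip at (321,282) and its root at (322,103). The fingers sit evenly on either side of it. I'll check the position by ray-casting.

```bash
python3 - <<'E'
from h import *
P=cast("wrist",[[309,270],[335,270],[309,115],[336,115],[321,280]],0.072); print(P.round(4))
a=(P[0]+P[1]-P[2]-P[3])[:2]; a/=np.linalg.norm(a); print(a,np.degrees(np.arctan2(*a[::-1])),"width",np.linalg.norm(P[0]-P[1]),np.linalg.norm(P[3]-P[2]))
tip=P[4,:2]; print("centre",tip-.176*a, "grasp",tip-.026*a)
E
python3 go.py 0.557 -0.353 0.12 109.4 0.557 -0.353 0.047 109.4
```

```text
[[ 0.5557 -0.3723  0.072 ]
 [ 0.5725 -0.3664  0.072 ]
 [ 0.5227 -0.2764  0.072 ]
 [ 0.5383 -0.271   0.072 ]
 [ 0.5659 -0.3766  0.072 ]]
[ 0.33096961 -0.94364141] -70.67236275685089 width 0.017827667742132597 0.016523559298195222
centre [ 0.50765267 -0.2104856 ] grasp [ 0.55729811 -0.35203181]
t 2.45 tcp [ 0.5547 -0.3482  0.1842] ang 109.36 F [ 0.29 -1.2   0.04] open 0.598 q [-0.72  0.28  1.67  0.    1.19 -1.05]
x -0.0054 y 0.0006 z 0.0642 yaw -0.0007
x -0.0055 y 0.0006 z 0.1372 yaw -0.0007
```

move_arm(
  plan=[
    {"x": -0.005,"y": 0,"z": 0.04,"yaw": 0,"fingers": 0.4},
    {"x": -0.005,"y": 0,"z": 0.08,"yaw": 0,"fingers": 0.4},
    {"x": -0.005,"y": 0,"z": 0.11,"yaw": 0,"fingers": 0.45},
    {"x": -0.005,"y": 0,"z": 0.11,"yaw": 0,"fingers": 0.5},
    {"x": -0.005,"y": 0,"z": 0.11,"yaw": 0,"fingers": 0.5},
  ],
)

```text
time: 2.95
eef_pos: [0.5575, -0.3527, 0.0764]
tcp_rot: [0.577, 0.816, -0.0, 0.001]
contact_force: [0.2, -0.6, 0.3]
opening: 0.497
finger_force: 0.0
```

```bash
python3 go.py 0.557 -0.353 0.047 109.4
```

```text
t 2.95 tcp [ 0.5575 -0.3527  0.0764] ang 109.46 F [ 0.2  -0.57  0.31] open 0.497 q [-0.72  0.41  1.72  0.    1.01 -1.06]
x -0.0001 y -0.0006 z 0.0294 yaw 0.0010
```

move_arm(
  plan=[
    {"x": 0,"y": 0,"z": 0.015,"yaw": 0,"fingers": 0.55},
    {"x": 0,"y": 0,"z": 0.029,"yaw": 0,"fingers": 0.6},
    {"x": 0,"y": 0,"z": 0.029,"yaw": 0,"fingers": 0.65},
    {"x": 0,"y": 0,"z": 0.029,"yaw": 0,"fingers": 0.68},
    {"x": 0,"y": 0,"z": 0.029,"yaw": 0,"fingers": 0.68},
  ],
  force=20,
)

```text
time: 3.45
eef_pos: [0.5568, -0.3538, 0.046]
tcp_rot: [0.578, 0.816, -0.0, 0.0]
contact_force: [0.1, -0.4, 0.0]
opening: 0.319
finger_force: 0.0
```

move_arm(
  plan=[
    {"x": 0,"y": 0,"z": 0,"yaw": 0,"fingers": 0.75},
    {"x": 0,"y": 0,"z": 0,"yaw": 0,"fingers": 0.85},
    {"x": 0,"y": 0,"z": 0,"yaw": 0,"fingers": 0.85},
    {"x": 0,"y": 0,"z": 0,"yaw": 0,"fingers": 0.85},
  ],
  force=20,
)

```text
time: 3.85
eef_pos: [0.557, -0.3538, 0.0462]
tcp_rot: [0.578, 0.816, 0.0, 0.001]
contact_force: [1.1, 0.1, 2.2]
opening: 0.207
finger_force: 24.8
```

```bash
python3 go.py
```

```text
t 3.85 tcp [ 0.557  -0.3538  0.0462] ang 109.34 F [1.09 0.09 2.16] open 0.207 q [-0.72  0.45  1.73  0.    0.96 -1.06]
```

move_arm(
  plan=[
    {"x": 0.004,"y": -0.011,"z": -0.0005,"yaw": 0.035,"fingers": 0.85},
    {"x": 0.009,"y": -0.028,"z": -0.0005,"yaw": 0.087,"fingers": 0.85},
    {"x": 0.014,"y": -0.043,"z": -0.0005,"yaw": 0.13,"fingers": 0.85},
    {"x": 0.019,"y": -0.057,"z": -0.0005,"yaw": 0.174,"fingers": 0.85},
  ],
)

```text
time: 4.25
eef_pos: [0.4963, -0.3547, 0.0463]
tcp_rot: [0.649, 0.761, 0.001, 0.001]
contact_force: [3.5, -1.1, -1.7]
opening: 0.208
finger_force: 26.4
```

```bash
python3 go.py 0.4376 -0.356 0.0465 89.5
```

```text
t 4.25 tcp [ 0.4963 -0.3547  0.0463] ang 99.04 F [ 3.54 -1.06 -1.67] open 0.208 q [-0.79  0.36  1.86  0.    0.93 -0.95]
x 0.0079 y -0.0581 z -0.0004 yaw 0.1664
```

move_arm(
  plan=[
    {"x": 0.002,"y": -0.015,"z": 0.0002,"yaw": 0.043,"fingers": 0.85},
    {"x": 0.004,"y": -0.029,"z": 0.0002,"yaw": 0.083,"fingers": 0.85},
    {"x": 0.006,"y": -0.044,"z": 0.0002,"yaw": 0.125,"fingers": 0.85},
    {"x": 0.008,"y": -0.058,"z": 0.0002,"yaw": 0.166,"fingers": 0.85},
    {"x": 0.008,"y": -0.058,"z": 0.0002,"yaw": 0.166,"fingers": 0.85},
  ],
)

```text
time: 4.75
eef_pos: [0.4363, -0.3559, 0.0461]
tcp_rot: [0.708, 0.706, -0.0, -0.001]
contact_force: [1.2, 2.2, 3.2]
opening: 0.204
finger_force: 24.9
```

```bash
python3 go.py 0.4376 -0.356 0.0465 89.5 0.4390 -0.1215 0.0465 89.5; cat > look.py <<'E'
# skillet pose from the top picture: blob of dark pixels near the plate, -y of the bridge
import sys; from h import *
im=ctrl.read_camera("top")[:,:,::-1].copy(); cv2.imwrite("pics/%s.png"%sys.argv[1],im)
E
python3 look.py t2
```

```text
t 4.75 tcp [ 0.4363 -0.3559  0.0461] ang 89.78 F [1.16 2.23 3.17] open 0.204 q [-0.86  0.27  1.97 -0.    0.9  -0.86]
x -0.0001 y 0.0013 z -0.0004 yaw 0.0049
x 0.2344 y 0.0018 z -0.0003 yaw 0.0049
```

View pics/t2.png

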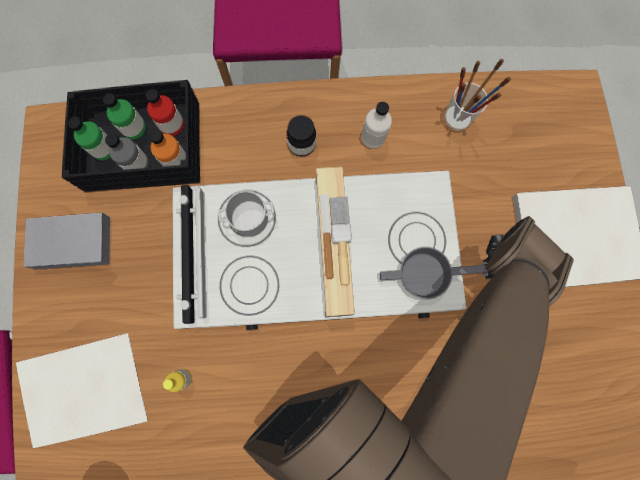

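The skillet now lies straight along the plate: lug at (381,276), bowl at (425,272), handle at about (487,269). The bridge and its tools are untouched, and the free ring is at (249,285).

```bash
python3 - <<'E'
from h import *
im=cv2.imread("pics/t2.png"); hsv=cv2.cvtColor(im,cv2.COLOR_BGR2HSV)
roi=np.zeros(im.shape[:2],bool); roi[235:305,370:484]=1
sk=big((hsv[...,2]<125)&(hsv[...,1]<90)&roi).astype(np.uint8)
sk=cv2.morphologyEx(sk,cv2.MORPH_CLOSE,np.ones((5,5)))
b=cv2.morphologyEx(sk,cv2.MORPH_OPEN,cv2.getStructuringElement(cv2.MORPH_ELLIPSE,(31,31)))
B=cast("top",pts(b),.072)[:,:2]; print(B.mean(0),np.ptp(B,0))
L=cast("top",pts(sk&(np.arange(640)[None]<393)),.072)[:,:2]; print("lug",L.mean(0),L.max(0)); H=cast("top",pts(sk&(np.arange(640)[None]>458)&(np.arange(640)[None]<480)),.072)[:,:2]; print("handle",H.mean(0))
d=L.mean(0)-H.mean(0); print(np.degrees(np.arctan2(*d[::-1])))
E
```

```text
[ 0.43579078 -0.2071576 ] [0.11568902 0.11819432]
lug [ 0.43722482 -0.11714953] [ 0.44659454 -0.10271764]
handle [ 0.43558339 -0.30739115]
89.50565455071161
```

move_arm(
  plan=[
    {"x": 0.008,"y": 0.0,"z": -0.0002,"yaw": 0.002,"fingers": 0.85},
    {"x": 0.025,"y": 0.001,"z": -0.0002,"yaw": 0.004,"fingers": 0.85},
    {"x": 0.042,"y": 0.001,"z": -0.0002,"yaw": 0.004,"fingers": 0.85},
    {"x": 0.058,"y": 0.002,"z": -0.0002,"yaw": 0.004,"fingers": 0.85},
    {"x": 0.065,"y": 0.002,"z": -0.0002,"yaw": 0.004,"fingers": 0.85},
  ],
)

```text
time: 5.3
eef_pos: [0.4403, -0.2898, 0.0462]
tcp_rot: [0.708, 0.706, -0.001, 0.0]
contact_force: [-0.6, -4.2, -1.3]
opening: 0.208
finger_force: 24.4
```

```bash
python3 go.py 0.4394 -0.1215 0.0465 89.5
```

```text
t 5.3 tcp [ 0.4403 -0.2898  0.0462] ang 89.8 F [-0.6  -4.24 -1.32] open 0.208 q [-0.77  0.2   2.06 -0.    0.88 -0.77]
x 0.1683 y -0.0014 z -0.0005 yaw 0.0052
```

move_arm(
  plan=[
    {"x": 0.015,"y": 0.0,"z": 0.0001,"yaw": 0.003,"fingers": 0.85},
    {"x": 0.035,"y": 0.0,"z": 0.0001,"yaw": 0.005,"fingers": 0.85},
    {"x": 0.055,"y": -0.001,"z": 0.0001,"yaw": 0.005,"fingers": 0.85},
    {"x": 0.075,"y": -0.001,"z": 0.0001,"yaw": 0.005,"fingers": 0.85},
    {"x": 0.085,"y": -0.001,"z": 0.0001,"yaw": 0.005,"fingers": 0.85},
  ],
)

```text
time: 5.8
eef_pos: [0.4397, -0.2051, 0.0462]
tcp_rot: [0.71, 0.704, -0.0, 0.0]
contact_force: [0.0, -3.9, -1.1]
opening: 0.205
finger_force: 24.4
```

```bash
python3 go.py 0.4394 -0.1215 0.0465 89.5
```

```text
t 5.8 tcp [ 0.4397 -0.2051  0.0462] ang 89.5 F [ 0.   -3.9  -1.13] open 0.205 q [-0.65  0.11  2.16 -0.    0.87 -0.64]
x 0.0836 y -0.0010 z -0.0004 yaw 0.0000
```

move_arm(
  plan=[
    {"x": 0.015,"y": 0.0,"z": 0.0001,"yaw": 0,"fingers": 0.85},
    {"x": 0.035,"y": 0.0,"z": 0.0001,"yaw": 0,"fingers": 0.85},
    {"x": 0.055,"y": -0.001,"z": 0.0001,"yaw": 0,"fingers": 0.85},
    {"x": 0.075,"y": -0.001,"z": 0.0001,"yaw": 0,"fingers": 0.85},
    {"x": 0.082,"y": -0.001,"z": 0.0001,"yaw": 0,"fingers": 0.85},
  ],
)

```text
time: 6.3
eef_pos: [0.4396, -0.1234, 0.0462]
tcp_rot: [0.71, 0.704, -0.0, 0.001]
contact_force: [-0.1, -5.1, -0.5]
opening: 0.204
finger_force: 24.4
```

move_arm(
  plan=[
    {"x": 0,"y": 0.0,"z": 0,"yaw": 0,"fingers": 0.75},
    {"x": 0,"y": 0.0,"z": 0,"yaw": 0,"fingers": 0.65},
    {"x": 0,"y": 0,"z": 0,"yaw": 0,"fingers": 0.5},
    {"x": 0,"y": 0,"z": 0,"yaw": 0,"fingers": 0.5},
  ],
)

```text
time: 6.7
eef_pos: [0.4389, -0.1239, 0.0453]
tcp_rot: [0.711, 0.703, -0.0, -0.001]
contact_force: [0.0, 0.8, 0.2]
opening: 0.497
finger_force: 0.0
```

```bash
python3 go.py; python3 look.py t3
```

```text
t 6.7 tcp [ 0.4389 -0.1239  0.0453] ang 89.33 F [0.02 0.85 0.24] open 0.497 q [-0.5   0.05  2.23  0.    0.86 -0.49]
```

View pics/t3.png

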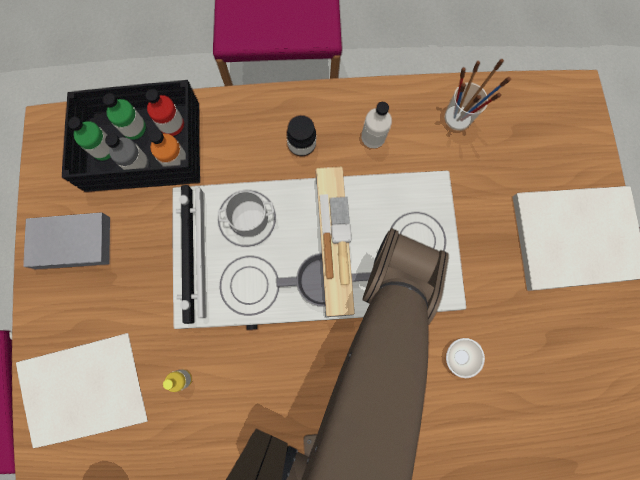

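The lug has come out beyond the bridge, from about (276,283) to (300,281). The bowl is half under the bridge, and the brush and knife haven't moved. I'll let go, rise over the bridge and look at the lug.

move_arm(
  plan=[
    {"x": 0,"y": 0.0,"z": -0.02,"yaw": 0,"fingers": 0.5},
    {"x": 0,"y": 0.0,"z": -0.065,"yaw": 0,"fingers": 0.5},
    {"x": 0,"y": 0,"z": -0.11,"yaw": 0,"fingers": 0.5},
    {"x": 0,"y": 0,"z": -0.155,"yaw": 0,"fingers": 0.5},
    {"x": 0.04,"y": 0,"z": -0.165,"yaw": 0,"fingers": 0.5},
  ],
)

```text
time: 7.25
eef_pos: [0.4432, -0.0876, 0.2176]
tcp_rot: [0.713, 0.701, 0.002, 0.006]
contact_force: [1.2, 0.6, 0.5]
opening: 0.497
finger_force: 0.0
```

move_arm(
  plan=[
    {"x": 0.045,"y": 0.0,"z": 0,"yaw": 0,"fingers": 0.5},
    {"x": 0.09,"y": 0.0,"z": 0,"yaw": 0,"fingers": 0.5},
    {"x": 0.135,"y": 0,"z": 0,"yaw": 0,"fingers": 0.5},
    {"x": 0.18,"y": 0,"z": 0,"yaw": 0,"fingers": 0.5},
    {"x": 0.19,"y": 0,"z": 0,"yaw": 0,"fingers": 0.5},
  ],
)

```text
time: 7.75
eef_pos: [0.4413, 0.1093, 0.2107]
tcp_rot: [0.71, 0.705, 0.0, -0.001]
contact_force: [0.0, -0.5, 0.4]
opening: 0.504
finger_force: 0.0
```

```bash
python3 go.py 0.441 0.110 0.12 89.5; python3 - <<'E'
from h import *
im=ctrl.read_camera("wrist"); cv2.imwrite("pics/w2.png",im[:,:,::-1])
E
```

```text
t 7.75 tcp [0.4413 0.1093 0.2107] ang 89.61 F [ 0.02 -0.49  0.37] open 0.504 q [ 0.02 -0.2   2.12  0.    1.22  0.02]
x 0.0006 y -0.0003 z 0.0907 yaw 0.0019
```

View pics/w2.png

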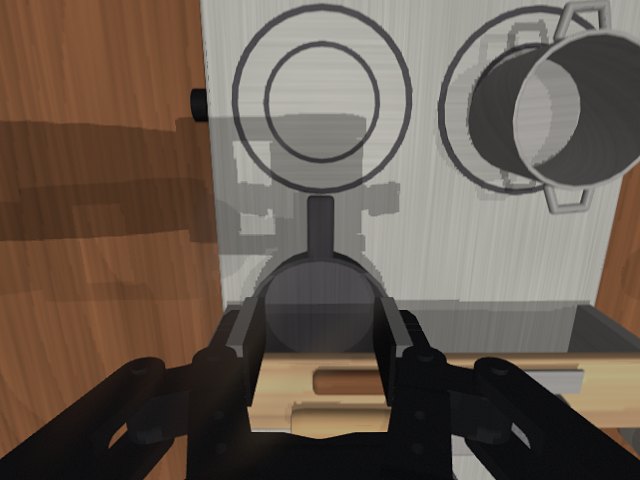

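```bash
python3 - <<'E'
from h import *
print(cast("wrist",[[308,199],[334,199],[307,240],[334,240],[321,197]],.072).round(4))
print("ring",cast("wrist",[[322,99]],.03).round(4), cast("wrist",[[233,99],[412,99]],.03).round(4))
E
python3 - <<'E'
import sys; sys.path.insert(0,'.')
from h import *
im=cv2.imread("pics/top0.png"); g=cv2.cvtColor(im,cv2.COLOR_BGR2GRAY)
print(g[285,170:225].tolist()); print(g[250,170:225].tolist())
for c in (184,193,199,204): print(c,cast("top",[[c,285]],.03).round(3),cast("top",[[c,285]],.076).round(3))
print(cast("top",[[184,197],[184,305]],.09).round(3))
E
```

```text
[[0.4334 0.1298 0.072 ]
 [0.452  0.1297 0.072 ]
 [0.4322 0.0991 0.072 ]
 [0.4521 0.099  0.072 ]
 [0.4427 0.1312 0.072 ]]
ring [[0.444  0.1996 0.03  ]] [[0.3756 0.2002 0.03  ]
 [0.5133 0.1992 0.03  ]]
[115, 117, 118, 188, 203, 201, 200, 201, 201, 201, 200, 184, 39, 43, 39, 40, 43, 45, 40, 28, 19, 12, 18, 38, 161, 186, 172, 172, 185, 192, 197, 174, 105, 84, 84, 128, 184, 188, 200, 201, 200, 201, 201, 201, 200, 200, 201, 201, 197, 173, 111, 154, 201, 201, 203]
[120, 119, 136, 185, 197, 197, 198, 198, 197, 199, 187, 134, 34, 36, 39, 40, 44, 43, 34, 22, 13, 18, 11, 106, 178, 197, 180, 186, 191, 194, 180, 98, 83, 82, 122, 188, 189, 200, 200, 199, 200, 200, 200, 200, 200, 199, 199, 199, 199, 200, 200, 200, 201, 201, 199]
184 [[0.453 0.346 0.03 ]] [[0.448 0.334 0.076]]
193 [[0.451 0.325 0.03 ]] [[0.447 0.314 0.076]]
199 [[0.45  0.311 0.03 ]] [[0.446 0.3   0.076]]
204 [[0.45  0.299 0.03 ]] [[0.445 0.289 0.076]]
[[0.647 0.326 0.09 ]
 [0.403 0.331 0.09 ]]
```

```bash
python3 - <<'E'
from h import *
im=cv2.imread("pics/scene0.png"); cv2.imwrite("pics/s_crop.png",cv2.resize(im[230:350,390:480],None,fx=5,fy=5,interpolation=cv2.INTER_NEAREST))
for z in (.05,.06,.07,.08,.09,.1): print(z,cast("top",[[184,305]],z).round(3)[0,:2],cast("scene",[[443,250]],z).round(3)[0,:2])
E
```

```text
0.05 [0.405 0.342] [0.352 0.323]
0.06 [0.405 0.339] [0.366 0.325]
0.07 [0.404 0.337] [0.38  0.328]
0.08 [0.403 0.334] [0.393 0.33 ]
0.09 [0.403 0.331] [0.407 0.332]
0.1 [0.402 0.329] [0.421 0.334]
```

View pics/s_crop.png

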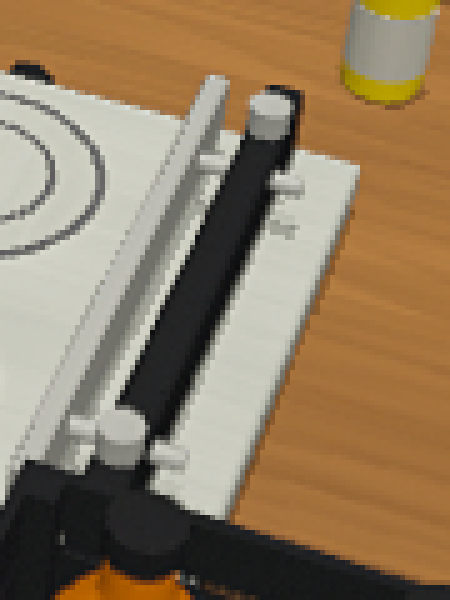

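The knobs on the carriage stand at about z = 0.088 m, below the gripper body, which will be at 0.12 m. The bar (light strip) stands clear of the black carriage. The bar face is at about y = 0.297, so it should be home with the lug tip at about y = 0.309. Next I grip the lug 80 mm out.

move_arm(
  plan=[
    {"x": -0.003,"y": 0.001,"z": 0.045,"yaw": 0,"fingers": 0.5},
    {"x": -0.003,"y": 0.001,"z": 0.09,"yaw": 0,"fingers": 0.5},
    {"x": -0.003,"y": 0.001,"z": 0.125,"yaw": 0,"fingers": 0.5},
    {"x": -0.003,"y": 0.001,"z": 0.14,"yaw": 0,"fingers": 0.5},
    {"x": -0.003,"y": 0.001,"z": 0.14,"yaw": 0,"fingers": 0.5},
  ],
)

```text
time: 8.3
eef_pos: [0.4405, 0.1017, 0.0678]
tcp_rot: [0.712, 0.703, -0.003, -0.002]
contact_force: [-0.4, 0.0, -1.1]
opening: 0.503
finger_force: 0.0
```

```bash
python3 go.py 0.4425 0.106 0.047 89.5
```

```text
t 8.3 tcp [0.4405 0.1017 0.0678] ang 89.27 F [-0.44  0.04 -1.1 ] open 0.503 q [ 0.    0.    2.22 -0.    0.92  0.01]
x 0.0044 y 0.0021 z 0.0208 yaw -0.0040
```

move_arm(
  plan=[
    {"x": 0.004,"y": 0.002,"z": 0.0,"yaw": 0,"fingers": 0.5},
    {"x": 0.004,"y": 0.002,"z": 0.0,"yaw": 0,"fingers": 0.5},
    {"x": 0.004,"y": 0.002,"z": 0.0,"yaw": 0,"fingers": 0.5},
  ],
)

```text
time: 8.6
eef_pos: [0.4464, 0.1069, 0.0725]
tcp_rot: [0.711, 0.703, 0.001, 0.001]
contact_force: [0.8, -0.7, -0.3]
opening: 0.502
finger_force: 0.0
```

```bash
python3 go.py 0.4425 0.106 0.047 89.5
```

```text
t 8.6 tcp [0.4464 0.1069 0.0725] ang 89.37 F [ 0.83 -0.74 -0.34] open 0.502 q [ 0.01  0.01  2.21 -0.    0.92  0.02]
x -0.0009 y -0.0040 z 0.0254 yaw -0.0023
```

move_arm(
  plan=[
    {"x": -0.001,"y": -0.004,"z": 0.01,"yaw": 0,"fingers": 0.5},
    {"x": -0.001,"y": -0.004,"z": 0.018,"yaw": 0,"fingers": 0.55},
    {"x": -0.001,"y": -0.004,"z": 0.025,"yaw": 0,"fingers": 0.6},
    {"x": -0.001,"y": -0.004,"z": 0.025,"yaw": 0,"fingers": 0.65},
    {"x": -0.001,"y": -0.004,"z": 0.025,"yaw": 0,"fingers": 0.65},
  ],
)

```text
time: 9.1
eef_pos: [0.4408, 0.106, 0.0454]
tcp_rot: [0.711, 0.703, -0.0, -0.0]
contact_force: [0.8, 0.1, -0.0]
opening: 0.355
finger_force: 0.0
```

```bash
python3 go.py 0.442 0.106 0.0465 89.5
```

```text
t 9.1 tcp [0.4408 0.106  0.0454] ang 89.37 F [ 0.82  0.12 -0.01] open 0.355 q [ 0.01  0.05  2.23 -0.    0.86  0.02]
x -0.0000 y 0.0012 z -0.0011 yaw -0.0022
```

move_arm(
  plan=[
    {"x": 0,"y": 0.001,"z": -0.0008,"yaw": 0,"fingers": 0.7},
    {"x": 0,"y": 0.001,"z": -0.0008,"yaw": 0,"fingers": 0.72},
    {"x": 0,"y": 0.001,"z": -0.0008,"yaw": 0,"fingers": 0.75},
    {"x": 0,"y": 0.001,"z": -0.0008,"yaw": 0,"fingers": 0.82},
    {"x": 0,"y": 0.001,"z": -0.0008,"yaw": 0,"fingers": 0.82},
  ],
  force=20,
)

```text
time: 9.6
eef_pos: [0.4423, 0.106, 0.047]
tcp_rot: [0.711, 0.703, 0.0, 0.0]
contact_force: [-0.9, 0.4, 2.5]
opening: 0.231
finger_force: 22.4
```

```bash
python3 go.py 0.4438 0.256 0.0465 89.5
```

```text
t 9.6 tcp [0.4423 0.106  0.047 ] ang 89.36 F [-0.85  0.37  2.47] open 0.231 q [0.01 0.05 2.23 0.   0.87 0.02]
x 0.1500 y -0.0002 z 0.0006 yaw -0.0024
```

move_arm(
  plan=[
    {"x": 0.01,"y": 0,"z": 0,"yaw": -0.001,"fingers": 0.82},
    {"x": 0.026,"y": 0,"z": 0,"yaw": -0.002,"fingers": 0.82},
    {"x": 0.044,"y": 0,"z": 0,"yaw": -0.002,"fingers": 0.82},
    {"x": 0.06,"y": 0,"z": 0,"yaw": -0.002,"fingers": 0.82},
    {"x": 0.07,"y": 0,"z": 0,"yaw": -0.002,"fingers": 0.82},
  ],
)

```text
time: 10.1
eef_pos: [0.4432, 0.1758, 0.047]
tcp_rot: [0.71, 0.705, -0.001, 0.001]
contact_force: [-0.3, -6.4, 2.2]
opening: 0.224
finger_force: 22.5
```

```bash
python3 go.py 0.4438 0.256 0.0465 89.5
```

```text
t 10.1 tcp [0.4432 0.1758 0.047 ] ang 89.59 F [-0.26 -6.42  2.22] open 0.224 q [ 0.17  0.09  2.18 -0.    0.87  0.18]
x 0.0802 y -0.0000 z 0.0003 yaw 0.0017
```

move_arm(
  plan=[
    {"x": 0.015,"y": 0,"z": 0,"yaw": 0.001,"fingers": 0.82},
    {"x": 0.03,"y": 0,"z": 0,"yaw": 0.001,"fingers": 0.82},
    {"x": 0.045,"y": 0,"z": 0,"yaw": 0.001,"fingers": 0.82},
    {"x": 0.06,"y": 0,"z": 0,"yaw": 0.001,"fingers": 0.82},
    {"x": 0.06,"y": 0,"z": 0,"yaw": 0.001,"fingers": 0.82},
  ],
)

```text
time: 10.6
eef_pos: [0.4438, 0.2376, 0.047]
tcp_rot: [0.71, 0.704, 0.001, -0.0]
contact_force: [0.4, 4.5, 1.2]
opening: 0.23
finger_force: 22.3
```

```bash
python3 go.py; python3 - <<'E'
from h import *
im=ctrl.read_camera("wrist"); cv2.imwrite("pics/w3.png",im[:,:,::-1]); im=ctrl.read_camera("top"); cv2.imwrite("pics/t4.png",im[:,:,::-1])
E
```

```text
t 10.6 tcp [0.4438 0.2376 0.047 ] ang 89.46 F [0.35 4.47 1.18] open 0.23 q [0.29 0.15 2.12 0.   0.87 0.3 ]
```

View pics/w3.png

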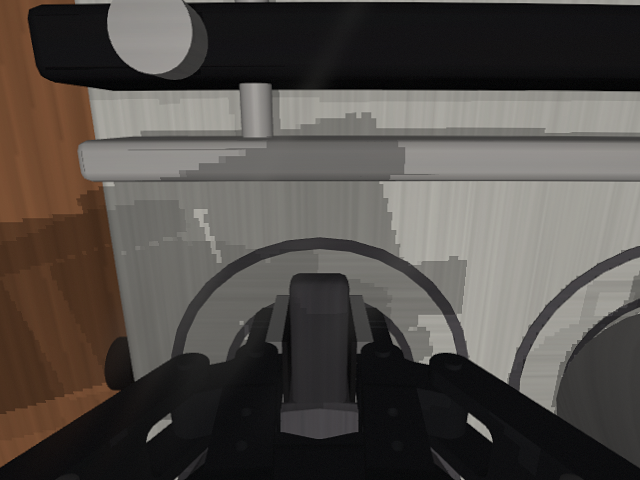

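The wrist view shows the lug tip at row 274, the bar's near edge at row 180 and its back edge at about row 137, with the carriage's near edge at row 90. From these I'll work out the gap.

```bash
python3 - <<'E'
from h import *
g=cv2.imread("pics/w3.png",0); print(g[170:190,330].tolist(), g[266:284,318].tolist())
for r,z in ((276,.072),(274,.072),(182,.076),(180,.076),(180,.06),(138,.076),(90,.076)): print(r,z,cast("wrist",[[319,r]],z).round(4))
E
```

```text
[106, 105, 104, 101, 98, 95, 91, 89, 86, 82, 56, 103, 121, 119, 119, 118, 117, 118, 118, 118] [112, 111, 111, 113, 118, 120, 123, 46, 27, 29, 30, 31, 33, 32, 34, 36, 38, 41]
276 0.072 [[0.4437 0.2649 0.072 ]]
274 0.072 [[0.4437 0.2656 0.072 ]]
182 0.076 [[0.444  0.2953 0.076 ]]
180 0.076 [[0.444  0.2959 0.076 ]]
180 0.06 [[0.444  0.2936 0.06  ]]
138 0.076 [[0.4441 0.3074 0.076 ]]
90 0.076 [[0.4442 0.3199 0.076 ]]
```

move_arm(
  plan=[
    {"x": 0.008,"y": 0,"z": 0,"yaw": 0,"fingers": 0.82},
    {"x": 0.016,"y": 0,"z": 0,"yaw": 0,"fingers": 0.82},
    {"x": 0.022,"y": 0,"z": 0,"yaw": 0,"fingers": 0.82},
    {"x": 0.024,"y": 0,"z": 0,"yaw": 0,"fingers": 0.82},
    {"x": 0.026,"y": 0,"z": 0,"yaw": 0,"fingers": 0.82},
  ],
)

```text
time: 11.2
eef_pos: [0.4438, 0.2599, 0.0469]
tcp_rot: [0.71, 0.704, -0.002, 0.001]
contact_force: [0.6, -7.3, 6.0]
opening: 0.23
finger_force: 22.7
```

move_arm(
  plan=[
    {"x": 0.0015,"y": 0,"z": 0,"yaw": 0,"fingers": 0.82},
    {"x": 0.003,"y": 0,"z": 0,"yaw": 0,"fingers": 0.82},
    {"x": 0.0045,"y": 0,"z": 0,"yaw": 0,"fingers": 0.82},
    {"x": 0.006,"y": 0,"z": 0,"yaw": 0,"fingers": 0.82},
  ],
)

```text
time: 11.6
eef_pos: [0.4439, 0.2657, 0.0469]
tcp_rot: [0.71, 0.704, -0.002, 0.001]
contact_force: [-0.2, -8.0, 5.9]
opening: 0.231
finger_force: 22.7
```

move_arm(
  plan=[
    {"x": 0.001,"y": 0,"z": 0,"yaw": 0,"fingers": 0.82},
    {"x": 0.002,"y": 0,"z": 0,"yaw": 0,"fingers": 0.82},
    {"x": 0.003,"y": 0,"z": 0,"yaw": 0,"fingers": 0.82},
    {"x": 0.004,"y": 0,"z": 0,"yaw": 0,"fingers": 0.82},
  ],
)

```text
time: 12.0
eef_pos: [0.444, 0.2696, 0.0469]
tcp_rot: [0.71, 0.704, -0.002, 0.001]
contact_force: [-1.0, -7.5, 5.2]
opening: 0.228
finger_force: 22.7
```

```bash
cat > gap.py <<'E'
# bar and carriage edges in the wrist picture: rows at column 200 and 450, cast to the given heights
import sys; from h import *
im=ctrl.read_camera("wrist"); cv2.imwrite("pics/%s.png"%sys.argv[1],im[:,:,::-1]); g=cv2.cvtColor(im,cv2.COLOR_RGB2GRAY).astype(int)
for c in (450,470,500):
    d=np.diff(g[:,c]); r=[i for i in range(len(d)) if abs(d[i])>20]; print(c,[(i,int(d[i])) for i in r if i<330], g[100:230:10,c].tolist())
E
python3 go.py; python3 gap.py w4
```

```text
t 12.0 tcp [0.444  0.2696 0.0469] ang 89.48 F [-1.02 -7.54  5.19] open 0.228 q [ 0.35  0.18  2.07 -0.01  0.88  0.36]
450 [(33, 28), (34, 32), (118, -32), (122, -42), (123, -80), (124, -28), (191, 36), (192, 140), (207, -59), (221, -41), (314, 39)] [207, 206, 151, 22, 27, 30, 27, 28, 30, 25, 201, 150, 136]
470 [(33, 23), (34, 37), (117, -21), (118, -37), (122, -33), (123, -87), (124, -23), (191, 39), (192, 143), (207, -59), (221, -40), (281, 23), (282, 34)] [203, 203, 149, 22, 28, 27, 29, 31, 32, 27, 208, 150, 135]
500 [(34, 41), (118, -47), (123, -97), (124, -22), (191, 41), (192, 137), (207, -43), (221, -45), (281, 26), (282, 34)] [202, 201, 146, 26, 29, 30, 29, 27, 28, 21, 204, 152, 138]
```

```bash
python3 - <<'E'
from h import *
for f in ("w3","w4"):
    g=cv2.imread(f"pics/{f}.png",0).astype(int)
    for c in (450,500,580):
        d=np.diff(g[:,c]); print(f,c,[(i,int(d[i])) for i in range(30,330) if abs(d[i])>9])
E
```

```text
w3 450 [(88, 21), (89, 70), (90, 60), (101, 10), (126, -27), (127, -21), (134, -17), (135, -29), (136, -10), (139, 15), (140, 17), (141, 17), (178, -14), (179, -34), (180, 82), (181, 10), (255, -51), (303, -41), (304, -35), (314, 16), (327, 18), (328, 31)]
w3 500 [(89, 72), (90, 79), (100, 15), (126, -14), (127, -33), (134, -11), (135, -28), (136, -15), (139, 13), (140, 17), (141, 16), (142, 10), (178, -14), (179, -33), (180, 81), (181, 14)]
w3 580 [(89, 57), (90, 69), (91, 22), (131, -46), (135, -44), (136, -14), (139, 10), (140, 18), (141, 16), (142, 17), (178, -10), (179, -29), (180, 44), (181, 41), (274, -39), (275, -64), (276, 15), (286, 23), (287, 52), (288, 28), (315, -13)]
w4 450 [(33, 29), (34, 32), (35, 12), (117, -20), (118, -31), (122, -41), (123, -80), (124, -29), (191, 35), (192, 140), (193, 10), (207, -58), (221, -40), (222, -14), (246, 13), (247, 14), (248, 14), (249, 17), (250, 15), (277, -16), (313, 11), (314, 40)]
w4 500 [(33, 14), (34, 42), (35, 19), (117, -13), (118, -47), (122, -20), (123, -97), (124, -21), (190, -12), (191, 40), (192, 138), (193, 19), (207, -44), (216, -19), (221, -45), (222, -12), (246, 13), (247, 17), (248, 15), (249, 14), (250, 14), (281, 25), (282, 34)]
w4 580 [(34, 27), (35, 37), (36, 16), (117, -42), (118, -19), (123, -73), (124, -58), (190, -10), (191, 63), (192, 97), (193, 36), (211, -38), (212, -10), (215, -12), (221, -35), (222, -15), (246, 13), (247, 16), (248, 15), (249, 14), (250, 13), (281, 28), (282, 21)]
```

```bash
cat > bar.py <<'E'
from h import *
import sys
for r,n in zip(sys.argv[1:],("front","back","carr")): print(n,r,cast("wrist",[[500,float(r)]],.076).round(4)[0,1])
E
python3 bar.py 281.5 248 192; python3 go.py
```

```text
front 281.5 0.297
back 248 0.3079
carr 192 0.3248
t 12.05 tcp [0.444  0.2698 0.0469] ang 89.47 F [ 0.08 -6.99  5.35] open 0.228 q [ 0.35  0.18  2.07 -0.01  0.88  0.36]
```

move_arm(
  plan=[
    {"x": 0.001,"y": 0,"z": -0.0002,"yaw": 0,"fingers": 0.82},
    {"x": 0.0025,"y": 0,"z": -0.0002,"yaw": 0,"fingers": 0.82},
    {"x": 0.004,"y": 0,"z": -0.0002,"yaw": 0,"fingers": 0.82},
    {"x": 0.005,"y": 0,"z": -0.0002,"yaw": 0,"fingers": 0.82},
  ],
)

```text
time: 12.45
eef_pos: [0.4439, 0.2746, 0.047]
tcp_rot: [0.71, 0.704, -0.002, 0.001]
contact_force: [-0.6, -7.8, 4.9]
opening: 0.228
finger_force: 22.7
```

move_arm(
  plan=[
    {"x": 0.0005,"y": 0,"z": 0,"yaw": 0,"fingers": 0.82},
    {"x": 0.001,"y": 0,"z": 0,"yaw": 0,"fingers": 0.82},
    {"x": 0.0015,"y": 0,"z": 0,"yaw": 0,"fingers": 0.82},
    {"x": 0.002,"y": 0,"z": 0,"yaw": 0,"fingers": 0.82},
  ],
)

```text
time: 12.85
eef_pos: [0.444, 0.2765, 0.0469]
tcp_rot: [0.71, 0.704, -0.002, 0.001]
contact_force: [-0.2, -7.3, 5.5]
opening: 0.225
finger_force: 22.7
```

```bash
python3 go.py; cat > edges.py <<'E'
import sys; from h import *
im=ctrl.read_camera("wrist"); cv2.imwrite("pics/%s.png"%sys.argv[1],im[:,:,::-1]); g=cv2.cvtColor(im,cv2.COLOR_RGB2GRAY).astype(int)
for c in (480,500,580):
    d=np.diff(g[:,c]); print(c,[(i,int(d[i])) for i in range(180,400) if abs(d[i])>9])
E
python3 edges.py w5
```

```text
t 12.85 tcp [0.444  0.2765 0.0469] ang 89.47 F [-0.21 -7.29  5.54] open 0.225 q [ 0.36  0.19  2.07 -0.01  0.89  0.38]
480 [(213, -19), (214, 161), (219, -19), (223, -13), (224, -41), (249, 13), (250, 17), (251, 15), (252, 14), (253, 16), (284, 27), (285, 26), (365, -60), (366, -98), (367, -54)]
500 [(213, -19), (214, 159), (219, -19), (223, -12), (224, -43), (249, 13), (250, 15), (251, 15), (252, 16), (253, 15), (284, 30), (285, 28), (378, -63), (379, -117), (380, -20)]
580 [(213, -15), (214, 144), (218, -16), (223, -11), (224, -37), (249, 15), (250, 15), (251, 15), (252, 15), (253, 14), (282, -10), (284, 28), (285, 18), (341, -62), (342, -69), (343, -18), (344, 28), (353, 10), (354, 84), (355, 37), (357, -19), (388, -14), (394, -29), (395, -75), (396, -32)]
```

move_arm(
  plan=[
    {"x": 0.0004,"y": 0,"z": 0,"yaw": 0,"fingers": 0.82},
    {"x": 0.0008,"y": 0,"z": 0,"yaw": 0,"fingers": 0.82},
    {"x": 0.0012,"y": 0,"z": 0,"yaw": 0,"fingers": 0.82},
    {"x": 0.0016,"y": 0,"z": 0,"yaw": 0,"fingers": 0.82},
    {"x": 0.002,"y": 0,"z": 0,"yaw": 0,"fingers": 0.82},
  ],
)

```text
time: 13.4
eef_pos: [0.444, 0.2785, 0.047]
tcp_rot: [0.71, 0.704, -0.002, 0.001]
contact_force: [-0.4, -7.9, 3.8]
opening: 0.228
finger_force: 22.7
```

```bash
python3 go.py;python3 edges.py w6 | grep 500
```

```text
t 13.4 tcp [0.444  0.2785 0.047 ] ang 89.48 F [-0.38 -7.92  3.78] open 0.228 q [ 0.37  0.19  2.06 -0.01  0.89  0.38]
500 [(219, -18), (220, 143), (223, -13), (224, -43), (249, 13), (250, 16), (251, 16), (252, 14), (253, 16), (284, 30), (285, 28), (378, -65), (379, -116), (380, -23)]
```

move_arm(
  plan=[
    {"x": 0.0003,"y": 0,"z": 0,"yaw": 0,"fingers": 0.82},
    {"x": 0.0006,"y": 0,"z": 0,"yaw": 0,"fingers": 0.82},
  ],
)

```text
time: 13.65
eef_pos: [0.444, 0.279, 0.0469]
tcp_rot: [0.71, 0.704, -0.002, 0.001]
contact_force: [-0.0, -7.1, 5.1]
opening: 0.23
finger_force: 22.7
```

move_arm(
  plan=[
    {"x": 0.0003,"y": 0,"z": 0,"yaw": 0,"fingers": 0.82},
    {"x": 0.0003,"y": 0,"z": 0,"yaw": 0,"fingers": 0.82},
  ],
)

```text
time: 13.85
eef_pos: [0.444, 0.2793, 0.0469]
tcp_rot: [0.71, 0.704, -0.002, 0.001]
contact_force: [-0.3, -8.0, 4.8]
opening: 0.233
finger_force: 22.7
```

```bash
python3 go.py;python3 edges.py w7 | grep 500
```

```text
t 13.85 tcp [0.444  0.2793 0.0469] ang 89.48 F [-0.31 -8.04  4.84] open 0.233 q [ 0.37  0.19  2.06 -0.01  0.89  0.38]
500 [(222, -18), (223, 135), (224, -48), (249, 12), (250, 17), (251, 15), (252, 15), (253, 15), (280, -10), (284, 29), (285, 27), (378, -65), (379, -115), (380, -21)]
```

move_arm(
  plan=[
    {"x": 0.0002,"y": 0,"z": 0,"yaw": 0,"fingers": 0.82},
    {"x": 0.0003,"y": 0,"z": 0,"yaw": 0,"fingers": 0.82},
  ],
)

```text
time: 14.1
eef_pos: [0.4439, 0.2796, 0.0469]
tcp_rot: [0.71, 0.704, -0.002, 0.001]
contact_force: [-0.3, -8.1, 5.4]
opening: 0.231
finger_force: 22.7
```

```bash
python3 go.py
```

```text
t 14.1 tcp [0.4439 0.2796 0.0469] ang 89.48 F [-0.34 -8.13  5.39] open 0.231 q [ 0.37  0.2   2.06 -0.01  0.89  0.38]
```

move_arm(
  plan=[
    {"x": 0.0002,"y": 0,"z": 0,"yaw": 0,"fingers": 0.82},
    {"x": 0.0003,"y": 0,"z": 0,"yaw": 0,"fingers": 0.82},
  ],
)

```text
time: 14.3
eef_pos: [0.444, 0.2799, 0.0469]
tcp_rot: [0.71, 0.704, -0.002, 0.001]
contact_force: [-0.3, -8.3, 4.8]
opening: 0.228
finger_force: 22.7
```

```bash
python3 go.py;python3 edges.py w8 | grep 500
```

```text
t 14.3 tcp [0.444  0.2799 0.0469] ang 89.48 F [-0.25 -8.33  4.83] open 0.228 q [ 0.37  0.2   2.06 -0.01  0.89  0.38]
500 [(224, 32), (225, 39), (249, 12), (250, 16), (251, 16), (252, 14), (253, 15), (282, -10), (284, 19), (285, 41), (378, -65), (379, -114), (380, -21)]
```

move_arm(
  plan=[
    {"x": 0.0002,"y": 0,"z": 0,"yaw": 0,"fingers": 0.82},
    {"x": 0.0003,"y": 0,"z": 0,"yaw": 0,"fingers": 0.82},
  ],
)

```text
time: 14.55
eef_pos: [0.444, 0.2802, 0.0469]
tcp_rot: [0.71, 0.704, -0.002, 0.002]
contact_force: [0.0, -8.1, 4.5]
opening: 0.232
finger_force: 22.7
```

```bash
python3 go.py;python3 edges.py w9 | grep 500
```

```text
t 14.55 tcp [0.444  0.2802 0.0469] ang 89.48 F [ 0.03 -8.06  4.52] open 0.232 q [ 0.37  0.2   2.06 -0.01  0.89  0.38]
500 [(225, 32), (226, 41), (249, 11), (250, 15), (251, 17), (252, 14), (253, 15), (282, -10), (284, 19), (285, 41), (378, -65), (379, -115), (380, -23)]
```

move_arm(
  plan=[
    {"x": 0.0002,"y": 0,"z": 0,"yaw": 0,"fingers": 0.82},
    {"x": 0.0003,"y": 0,"z": 0,"yaw": 0,"fingers": 0.82},
  ],
)

```text
time: 14.8
eef_pos: [0.444, 0.2805, 0.047]
tcp_rot: [0.71, 0.704, -0.002, 0.002]
contact_force: [0.3, -8.9, 5.1]
opening: 0.231
finger_force: 22.7
```

```bash
python3 go.py
```

```text
t 14.8 tcp [0.444  0.2805 0.047 ] ang 89.48 F [ 0.26 -8.86  5.12] open 0.231 q [ 0.37  0.2   2.06 -0.01  0.89  0.38]
```

move_arm(
  plan=[
    {"x": 0.0002,"y": 0,"z": 0,"yaw": 0,"fingers": 0.82},
    {"x": 0.0003,"y": 0,"z": 0,"yaw": 0,"fingers": 0.82},
  ],
)

```text
time: 15.0
eef_pos: [0.444, 0.2807, 0.0469]
tcp_rot: [0.71, 0.704, -0.002, 0.002]
contact_force: [0.5, -8.1, 5.7]
opening: 0.229
finger_force: 22.7
```

```bash
python3 go.py;python3 edges.py w10 | grep 500
```

```text
t 15.0 tcp [0.444  0.2807 0.0469] ang 89.48 F [ 0.45 -8.12  5.73] open 0.229 q [ 0.37  0.2   2.06 -0.01  0.89  0.39]
500 [(226, -12), (227, 59), (228, 19), (249, 12), (250, 16), (251, 15), (252, 15), (253, 15), (280, -15), (281, -44), (282, 33), (284, 19), (285, 40), (378, -65), (379, -115), (380, -21)]
```

move_arm(
  plan=[
    {"x": 0.0003,"y": 0,"z": 0,"yaw": 0,"fingers": 0.82},
    {"x": 0.0006,"y": 0,"z": 0,"yaw": 0,"fingers": 0.82},
    {"x": 0.0008,"y": 0,"z": 0,"yaw": 0,"fingers": 0.82},
  ],
)

```text
time: 15.35
eef_pos: [0.444, 0.2815, 0.0469]
tcp_rot: [0.71, 0.704, -0.002, 0.002]
contact_force: [1.1, -8.2, 6.1]
opening: 0.228
finger_force: 22.7
```

move_arm(
  plan=[
    {"x": 0.0002,"y": 0,"z": 0,"yaw": 0,"fingers": 0.82},
    {"x": 0.0003,"y": 0,"z": 0,"yaw": 0,"fingers": 0.82},
  ],
)

```text
time: 15.55
eef_pos: [0.444, 0.2818, 0.0469]
tcp_rot: [0.71, 0.704, -0.002, 0.002]
contact_force: [-0.9, -8.3, 5.9]
opening: 0.231
finger_force: 22.7
```

```bash
python3 go.py;python3 edges.py w11 | grep 500
```

```text
t 15.55 tcp [0.444  0.2818 0.0469] ang 89.48 F [-0.87 -8.27  5.95] open 0.231 q [ 0.37  0.2   2.06 -0.01  0.89  0.39]
500 [(230, 30), (231, 39), (249, 13), (250, 16), (251, 13), (252, 16), (253, 15), (284, 18), (285, 41), (378, -64), (379, -116), (380, -19)]
```

move_arm(
  plan=[
    {"x": 0.0002,"y": 0,"z": 0,"yaw": 0,"fingers": 0.82},
    {"x": 0.0003,"y": 0,"z": 0,"yaw": 0,"fingers": 0.82},
  ],
)

```text
time: 15.8
eef_pos: [0.444, 0.2821, 0.0469]
tcp_rot: [0.71, 0.704, -0.002, 0.002]
contact_force: [-0.2, -8.1, 6.1]
opening: 0.23
finger_force: 22.7
```

```bash
python3 go.py
```

```text
t 15.8 tcp [0.444  0.2821 0.0469] ang 89.48 F [-0.22 -8.11  6.1 ] open 0.23 q [ 0.38  0.2   2.06 -0.01  0.89  0.39]
```

move_arm(
  plan=[
    {"x": 0.0002,"y": 0,"z": 0,"yaw": 0,"fingers": 0.82},
    {"x": 0.0003,"y": 0,"z": 0,"yaw": 0,"fingers": 0.82},
  ],
)

```text
time: 16.0
eef_pos: [0.444, 0.2824, 0.0469]
tcp_rot: [0.71, 0.704, -0.002, 0.002]
contact_force: [-0.7, -7.7, 4.4]
opening: 0.229
finger_force: 22.7
```

```bash
python3 go.py; python3 edges.py w12 | grep 500
```

```text
t 16.0 tcp [0.444  0.2824 0.0469] ang 89.48 F [-0.73 -7.69  4.35] open 0.229 q [ 0.38  0.2   2.06 -0.01  0.89  0.39]
500 [(232, 55), (233, 20), (249, 10), (250, 18), (251, 15), (252, 14), (253, 15), (281, -10), (284, 19), (285, 40), (378, -64), (379, -115), (380, -22)]
```

move_arm(
  plan=[
    {"x": 0.0002,"y": 0,"z": 0,"yaw": 0,"fingers": 0.82},
    {"x": 0.0003,"y": 0,"z": 0,"yaw": 0,"fingers": 0.82},
  ],
)

```text
time: 16.25
eef_pos: [0.444, 0.2826, 0.0469]
tcp_rot: [0.71, 0.704, -0.002, 0.002]
contact_force: [-0.1, -9.3, 5.1]
opening: 0.229
finger_force: 22.7
```

```bash
python3 go.py; python3 edges.py w13 | grep 500
```

```text
t 16.25 tcp [0.444  0.2826 0.0469] ang 89.49 F [-0.08 -9.33  5.08] open 0.229 q [ 0.38  0.2   2.06 -0.01  0.89  0.39]
500 [(232, -17), (233, 86), (250, 15), (251, 17), (252, 13), (253, 14), (280, -15), (281, -43), (282, 34), (284, 19), (285, 39), (378, -65), (379, -114), (380, -20)]
```

move_arm(
  plan=[
    {"x": 0.0002,"y": 0,"z": 0,"yaw": 0,"fingers": 0.82},
    {"x": 0.0002,"y": 0,"z": 0,"yaw": 0,"fingers": 0.82},
  ],
)

```text
time: 16.5
eef_pos: [0.444, 0.2826, 0.0469]
tcp_rot: [0.71, 0.704, -0.003, 0.002]
contact_force: [0.4, -9.9, 4.7]
opening: 0.23
finger_force: 22.8
```

```bash
python3 go.py; python3 edges.py w14 | grep 500
```

```text
t 16.5 tcp [0.444  0.2826 0.0469] ang 89.49 F [ 0.4  -9.92  4.72] open 0.23 q [ 0.38  0.2   2.06 -0.01  0.89  0.39]
500 [(232, -13), (233, 81), (250, 16), (251, 15), (252, 15), (253, 13), (280, -14), (281, -46), (282, 35), (284, 18), (285, 39), (378, -63), (379, -115), (380, -21)]
```

move_arm(
  plan=[
    {"x": 0.0003,"y": 0,"z": 0,"yaw": 0,"fingers": 0.82},
    {"x": 0.0003,"y": 0,"z": 0,"yaw": 0,"fingers": 0.82},
  ],
)

```text
time: 16.75
eef_pos: [0.444, 0.2826, 0.0469]
tcp_rot: [0.71, 0.704, -0.003, 0.002]
contact_force: [-0.2, -10.6, 5.5]
opening: 0.229
finger_force: 22.8
```

```bash
python3 go.py; python3 edges.py w15 | grep 500
```

```text
t 16.75 tcp [0.444  0.2826 0.0469] ang 89.51 F [ -0.25 -10.62   5.53] open 0.229 q [ 0.38  0.2   2.06 -0.01  0.89  0.39]
500 [(232, -14), (233, 62), (234, 18), (250, 18), (251, 14), (252, 16), (253, 13), (254, 12), (280, -14), (281, -42), (282, 34), (283, -12), (285, 52), (378, -64), (379, -115), (380, -19)]
```

The bar is against its stop: the tool no longer advances and the force is rising, still well below the slip load. I'll release and rise.

move_arm(
  plan=[
    {"x": 0,"y": 0,"z": 0,"yaw": 0,"fingers": 0.74},
    {"x": 0,"y": 0,"z": 0,"yaw": 0,"fingers": 0.68},
    {"x": 0,"y": 0,"z": 0,"yaw": 0,"fingers": 0.6},
    {"x": 0,"y": 0,"z": 0,"yaw": 0,"fingers": 0.55},
    {"x": 0,"y": 0,"z": 0,"yaw": 0,"fingers": 0.55},
  ],
)

```text
time: 17.3
eef_pos: [0.4436, 0.286, 0.0467]
tcp_rot: [0.711, 0.704, -0.0, -0.0]
contact_force: [-0.2, 0.0, -0.1]
opening: 0.452
finger_force: 0.0
```

```bash
python3 go.py; python3 edges.py w16 | grep 500
```

```text
t 17.3 tcp [0.4436 0.286  0.0467] ang 89.44 F [-0.19  0.05 -0.08] open 0.452 q [0.38 0.2  2.06 0.   0.89 0.39]
500 [(243, 59), (260, 14), (261, 16), (262, 15), (263, 14), (291, -10), (294, 30), (295, 24), (359, -89), (360, -89)]
```

move_arm(
  plan=[
    {"x": 0,"y": 0,"z": -0.01,"yaw": 0,"fingers": 0.5},
    {"x": 0,"y": 0,"z": -0.04,"yaw": 0,"fingers": 0.5},
    {"x": 0,"y": 0,"z": -0.08,"yaw": 0,"fingers": 0.5},
    {"x": 0,"y": 0,"z": -0.12,"yaw": 0,"fingers": 0.5},
    {"x": 0,"y": 0,"z": -0.16,"yaw": 0,"fingers": 0.5},
  ],
)

```text
time: 17.85
eef_pos: [0.4436, 0.2859, 0.2092]
tcp_rot: [0.711, 0.704, 0.0, 0.0]
contact_force: [1.3, -0.0, -0.5]
opening: 0.5
finger_force: 0.0
```

move_arm(
  plan=[
    {"x": 0.045,"y": -0.03,"z": 0,"yaw": 0,"fingers": 0.5},
    {"x": 0.09,"y": -0.04,"z": 0,"yaw": 0,"fingers": 0.5},
    {"x": 0.135,"y": -0.05,"z": 0,"yaw": 0,"fingers": 0.5},
    {"x": 0.18,"y": -0.05,"z": 0,"yaw": 0,"fingers": 0.5},
    {"x": 0.22,"y": -0.05,"z": 0,"yaw": 0,"fingers": 0.5},
  ],
)

```text
time: 18.35
eef_pos: [0.3953, 0.5087, 0.2079]
tcp_rot: [0.71, 0.704, 0.001, 0.0]
contact_force: [0.7, -0.8, 0.1]
opening: 0.501
finger_force: 0.0
```

```bash
python3 go.py; python3 look.py t9
```

```text
t 18.35 tcp [0.3953 0.5087 0.2079] ang 89.5 F [ 0.73 -0.8   0.09] open 0.501 q [0.75 0.24 1.68 0.   1.22 0.76]
```

View pics/t9.png

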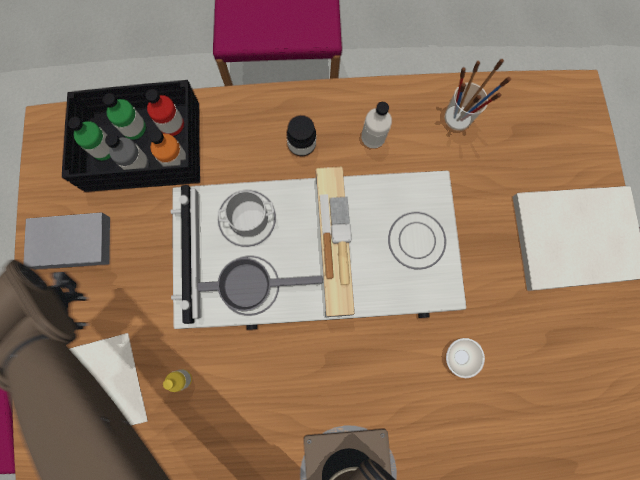

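The skillet now stands on the front ring (bowl at 245,285), its lug touching the bar at (199,287). The bar sits close against the carriage, and the saucepan and tools look unchanged. I'll check the carriage edges and the surroundings by number.

```bash
python3 - <<'E'
from h import *
a=cv2.imread("pics/top0.png",0).astype(int); b=cv2.imread("pics/t9.png",0).astype(int)
for r in (215,250,300): print(r,a[r,178:208].tolist(),b[r,178:208].tolist())
d=np.abs(a-b)>25
for n,(y0,y1,x0,x1) in dict(sauce=(185,247,215,280),bridge=(165,318,316,356),dish=(335,380,440,490),bottles=(95,165,280,395),glue=(365,395,160,192),carr_far=(185,325,172,192)).items(): print(n,d[y0:y1,x0:x1].sum())
E
```

```text
215 [201, 188, 136, 48, 36, 38, 36, 41, 39, 38, 25, 11, 14, 17, 45, 154, 171, 150, 176, 186, 189, 190, 153, 85, 85, 88, 147, 187, 189, 200] [161, 157, 132, 52, 38, 40, 41, 41, 43, 38, 30, 21, 80, 173, 187, 191, 184, 128, 86, 84, 99, 143, 185, 188, 199, 200, 200, 199, 201, 200]
250 [197, 198, 187, 134, 33, 35, 38, 40, 44, 43, 34, 22, 13, 17, 11, 106, 178, 197, 179, 185, 190, 193, 180, 98, 82, 81, 121, 187, 189, 200] [199, 198, 187, 136, 34, 40, 37, 44, 41, 41, 32, 20, 10, 156, 184, 191, 196, 174, 102, 84, 82, 114, 187, 188, 200, 200, 200, 201, 200, 201]
300 [203, 203, 186, 167, 102, 148, 148, 142, 112, 72, 45, 34, 21, 14, 14, 14, 153, 190, 190, 183, 182, 188, 197, 185, 125, 84, 83, 111, 144, 187] [181, 175, 175, 170, 104, 149, 147, 143, 115, 69, 48, 34, 21, 45, 142, 185, 191, 196, 175, 120, 85, 85, 122, 144, 183, 202, 204, 204, 204, 205]
sauce 0
bridge 71
dish 0
bottles 0
glue 571
carr_far 184
```

```bash
python3 -c "
from plant import ctrl; print(ctrl.sign_off())"
```

```text
the job is handed in; nothing more can be done
None
```

The skillet stands flat on the free front ring with its lug holding the sensing bar home; the carriage has not slipped in the before/after pictures, the saucepan and tools look untouched, and the job was handed in at about 18.4 s.

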